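# Pack the square tool blanks by colour and put the lid on

## Robot

A 6-joint arm with a two-finger parallel gripper is mounted at the origin on the work surface. World frame = base frame: x ahead of the robot, y to its left, z up, the work surface at z = 0. Lengths are in m, angles in rad, forces in N, time in s.
With the tool pointing down it reaches from about 0.3 to 1 m from the base axis. Payload 5.1 kg.
Tool frame: the origin (TCP) lies between the finger pads; the fingertips stand 8 mm ahead of it and the grasp point (between the pads) lies 11 mm behind it; z points along the fingers, y is the line along which they close (so a half turn about z gives the same grasp; the last joint's range is limited). The gripper opens to 95 mm and grips with 3 to 60 N. Pads are 20 mm wide; open, the fingers measure 119 mm over their backs; the gripper's body (75 mm by 180 mm) begins 59 mm behind the grasp point.
Start: joints at [-1.323, 0.124, 1.65, -0, 1.367, -0.083], TCP at [0.211, -0.615, 0.223] pointing down, gripper open.
Joint ranges: [-2.61, 2.61], [-1.02, 2.33], [0.03, 2.71], [-1.35, 4.49], [0.32, 2.68], [-2.91, 2.91]. Speed limits (rad/s): [2.57, 2.57, 3.14, 3.14, 3.14, 3.14].

## Interface

Orientations are given as a 3x3 rotation matrix whose columns are the frame's x, y, z axes.
In Python, from rig import manip gives the robot as it stands. The module is installed in compiled form; this text tells all that it offers. Calls block until the motion is done:
- manip.movep(position, orientation): joint-space move of the TCP to a pose.
- manip.servo_line(position, attitude=None, max_speed=0.15, f_stop=None): straight line of the TCP; attitude=None keeps the orientation; max_speed is the mean speed in m/s. With f_stop (N) it stops when the force on the tool has changed by that much, and returns True; else False.
- manip.set_joints(angles): joint-space move.
- manip.move_gripper(opening): finger opening in m; the grip force is fixed at half the most; returns when the fingers have stopped.
- manip.wait(seconds).
- manip.ik(position, orientation): joint angles nearest the present ones, or None.
- manip.sense(): the state.
- manip.get_image(name): name is "scene" or "top"; returns the picture (384x512x3 uint8, blue, green, red); there is no depth.
- manip.camera_info(name): a dict with "fx", "fy", "cx", "cy" (pixels), "eye" and "rotation" of the camera in the world. Camera axes: x right, y down, z forward; pixel columns grow to the right and rows downward; lengths in m; the calibration is good to about 2 mm. A picture is of the moment at which its call begins. camera_info takes no time and is no camera call.
A pose or a line that the arm cannot do raises manip.IKError and nothing moves.
- manip.hand_in(): hands the job in; it is judged then, once.
The state is a dict: "clock": time; "q": joint angles; "qvel": joint speeds; "joint_torque": joint torques, N m; "tcp_pos": TCP position; "tool_rot": TCP orientation; "contact_force": force on the tool from outside, world axes, zero at the start; "ft_torque": the same for the moment, N m; "finger_gap": finger opening in m; "grip_force": force on a finger pad.
Only numpy, scipy, OpenCV 4.12 (cv2) and the standard library are available. Lean on these libraries where they do the work, as an engineer would, in place of code of your own. Each camera call takes 0.05 s, during which the arm holds its last target. There are 200 camera calls.

## Task

Pack the order at the tool-store counter: lay each of the three square steel bars flat in the tray of its own colour in the wooden box, and once all three are in, set the lid on the box so that it sits fully home. The round slugs are not part of the order: leave them standing where they are.

Things in the scene. Friction and masses are not known exactly. Their poses are not given: they have to be found in the camera images.
- bar_red: loose square steel bar (tool blank) 90 x 24 x 24 mm, about 0.4 kg, bare grey in the middle with the last 20 mm at both ends painted red; lies flat on the counter. Origin at the centre of its underside, x along its length, z up; both ends are alike. Bars and slugs swap places between starts.
- bar_yellow: loose square steel bar (tool blank) 90 x 24 x 24 mm, about 0.4 kg, bare grey in the middle with the last 20 mm at both ends painted yellow; lies flat on the counter. Origin at the centre of its underside, x along its length, z up; both ends are alike. Bars and slugs swap places between starts.
- bar_blue: loose square steel bar (tool blank) 90 x 24 x 24 mm, about 0.4 kg, bare grey in the middle with the last 20 mm at both ends painted blue; lies flat on the counter. Origin at the centre of its underside, x along its length, z up; both ends are alike. Bars and slugs swap places between starts.
- tray_red: shallow red plastic tray fixed in the box: outside 118 (x) x 52 (y) mm, floor 3 mm thick, lip 3 mm thick rising 4 mm above that floor, so a bar laid along x has 11 mm to spare each way. Origin at the centre of its underside (on the box's inner floor), x along its length, z up. The three trays lie side by side, 62 mm from centre to centre, in an order that changes.
- tray_yellow: shallow yellow plastic tray fixed in the box: outside 118 (x) x 52 (y) mm, floor 3 mm thick, lip 3 mm thick rising 4 mm above that floor, so a bar laid along x has 11 mm to spare each way. Origin at the centre of its underside (on the box's inner floor), x along its length, z up. The three trays lie side by side, 62 mm from centre to centre, in an order that changes.
- tray_blue: shallow blue plastic tray fixed in the box: outside 118 (x) x 52 (y) mm, floor 3 mm thick, lip 3 mm thick rising 4 mm above that floor, so a bar laid along x has 11 mm to spare each way. Origin at the centre of its underside (on the box's inner floor), x along its length, z up. The three trays lie side by side, 62 mm from centre to centre, in an order that changes.
- box: open brown wooden packing box fixed to the counter, 140 (x) x 218 (y) x 45 mm high outside, walls 8 mm, floor 6 mm, so 124 x 202 mm inside. Origin at the centre of its underside, x along the short side (the direction of the trays), z up. A bar lying in its tray has its underside 9 mm above the box's underside and its top 12 mm below the rim. It is left or right of the stock.
- lid: loose brown wood lid, 0.28 kg, right way up across from the box. Plate 152 (x) x 230 (y) x 6 mm over a locating panel 108 x 186 x 6 mm that enters the box with 8 mm to spare each way. Pale grip 80 (x) x 18 (y) mm on its middle, 12 to 40 mm above the origin. Origin: centre of the panel's underside, x along the grip, z up; seated it is 39 mm above the box's origin. Either way round fits.
- slug_red: loose round steel slug, 32 mm diameter, 40 mm high, standing on end, its top painted red; not part of the order, to be left standing. Origin at the centre of its underside.
- slug_blue: loose round steel slug, 32 mm diameter, 40 mm high, standing on end, its top painted blue; not part of the order, to be left standing. Origin at the centre of its underside.
There are look-alikes about, which are no part of the job. Leave any turquoise look-alike of the bar_blue alone. Leave any purple look-alike of the bar_yellow alone.

How it is judged:
On the way:
1. all three square bars lie in the trays of their own colours, with the lid still off the box (x of bar_red in the frame of tray_red between -0.013 and 0.013 m and y of bar_red in the frame of tray_red between -0.013 and 0.013 m and z of bar_red in the frame of tray_red between 0 and 0.006 m and angle between each of bar_red, bar_yellow, bar_blue's own z axis and vertical below 0.1 rad and x of bar_yellow in the frame of tray_yellow between -0.013 and 0.013 m and y of bar_yellow in the frame of tray_yellow between -0.013 and 0.013 m and z of bar_yellow in the frame of tray_yellow between 0 and 0.006 m and x of bar_blue in the frame of tray_blue between -0.013 and 0.013 m and y of bar_blue in the frame of tray_blue between -0.013 and 0.013 m and z of bar_blue in the frame of tray_blue between 0 and 0.006 m and horizontal distance between lid and box above 0.1 m), for 0.2 s.
At the end, for the whole second after the job is handed in: Each square bar lies flat on the floor of its own colour's tray (centre within 13 mm each way), the lid is seated level on the box (within 11 mm each way, 4 mm in height), all released and at rest, and both round slugs still stand within 20 mm of where they stood (x of bar_red in the frame of tray_red between -0.013 and 0.013 m and y of bar_red in the frame of tray_red between -0.013 and 0.013 m and z of bar_red in the frame of tray_red between 0 and 0.006 m and angle between each of bar_red, bar_yellow, bar_blue's own z axis and vertical below 0.1 rad and x of bar_yellow in the frame of tray_yellow between -0.013 and 0.013 m and y of bar_yellow in the frame of tray_yellow between -0.013 and 0.013 m and z of bar_yellow in the frame of tray_yellow between 0 and 0.006 m and x of bar_blue in the frame of tray_blue between -0.013 and 0.013 m and y of bar_blue in the frame of tray_blue between -0.013 and 0.013 m and z of bar_blue in the frame of tray_blue between 0 and 0.006 m and x of lid in the frame of box between -0.011 and 0.011 m and y of lid in the frame of box between -0.011 and 0.011 m and z of lid in the frame of box between 0.035 and 0.042 m and angle between lid's own z axis and vertical below 0.03 rad and linear speed of each of bar_red, bar_yellow, bar_blue, lid below 0.02 m/s and distance of each of slug_red, slug_blue from where it was at the start of the episode below 0.02 m and angle between each of slug_red, slug_blue's own z axis and vertical below 0.15 rad); the robot touches nothing.
It fails at once if a round slug was moved more than 20 mm or tipped (not (distance of each of slug_red, slug_blue from where it was at the start of the episode below 0.02 m and angle between each of slug_red, slug_blue's own z axis and vertical below 0.15 rad)).
It also fails if it takes over 109 s, if anything falls off the work surface, if the arm or the gripper's body presses on something with over 40 N, if the wrist force passes 120 N, or if a joint passes its speed limit or range.

## Working session

There is one attempt and no reset: what is moved stays moved. The work goes in short steps, each a Python script; the robot and the scene stay as the last script left them, time stands still between calls to the robot, and variables do not carry over. Pictures are saved under pics/ and viewed, at most 14 in all, crops included, and the job is handed in when it is done.

```bash
mkdir -p pics; python3 - <<'E'
from rig import manip
import cv2,numpy as np
for n in("top","scene"):
    im=manip.get_image(n); cv2.imwrite(f"pics/{n}0.png",im)
    print(n,manip.camera_info(n))
print(manip.sense()["clock"])
E
```

```text
top {'fx': 491.8316516459899, 'fy': 491.8316516459899, 'cx': 256.44613379852296, 'cy': 199.97535312961713, 'eye': array([ 0.51802468, -0.01068347,  1.55170024]), 'rotation': array([[ 0.02219245, -0.99831882,  0.05354473],
       [-0.99965542, -0.02140741,  0.01519072],
       [-0.01401892, -0.0538634 , -0.9984499 ]])}
scene {'fx': 396.6581119993992, 'fy': 396.6581119993992, 'cx': 257.60307059560586, 'cy': 190.3377128789971, 'eye': array([1.14291224, 0.42635037, 0.70054752]), 'rotation': array([[-0.59684662,  0.55964123, -0.57495722],
       [ 0.80233353,  0.41100303, -0.43282493],
       [-0.00591751, -0.71963755, -0.69432469]])}
0.1
```

View pics/top0.png

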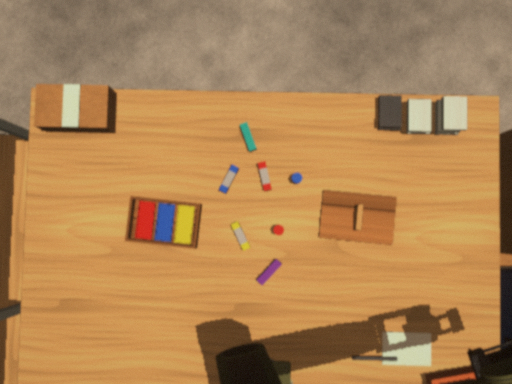

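View pics/scene0.png

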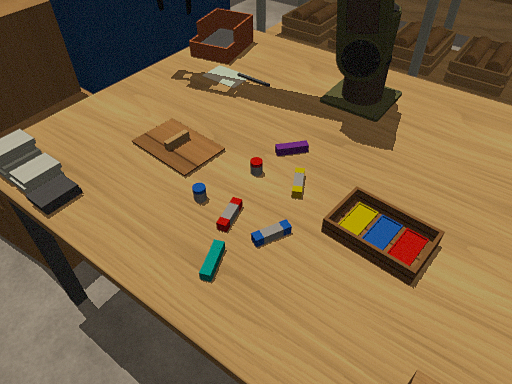

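Top view: bar candidates are red (264,176), blue (229,179), yellow (240,235), each with a grey middle. The look-alikes are all-turquoise (248,137), all-purple (269,271), and the round slugs blue (296,178) and red (278,229). Trays are red (146,221), blue (165,222), yellow (185,224) in the box, with the lid at (358,217). I choose the three grey-middled bars and check them in a crop.

```bash
cat > h.py <<'E'
import cv2,numpy as np
from rig import manip
def ray(n,uv,z):
    c=manip.camera_info(n); d=c["rotation"]@[(uv[0]-c["cx"])/c["fx"],(uv[1]-c["cy"])/c["fy"],1]
    return c["eye"]+d*(z-c["eye"][2])/d[2]
H={"red":[(0,6),(174,180)],"yellow":[(26,34)],"blue":[(106,122)]}
def blobs(im,col,smin=130):
    hsv=cv2.cvtColor(im,cv2.COLOR_BGR2HSV); m=np.zeros(im.shape[:2],np.uint8)
    for a,b in H[col]: m|=cv2.inRange(hsv,(a,smin,60),(b,255,255))
    n,l,s,c=cv2.connectedComponentsWithStats(m)
    return [(int(s[i,4]),c[i].round(1).tolist(),s[i,:4].tolist()) for i in range(1,n) if s[i,4]>=8],m,l
E
python3 - <<'E'
from h import *
for n in("top","scene"):
    im=cv2.imread(f"pics/{n}0.png")
    for c in H: print(n,c,[(a,p) for a,p,_ in blobs(im,c)[0]])
im=cv2.imread("pics/top0.png")
hsv=cv2.cvtColor(im,cv2.COLOR_BGR2HSV)
for p in[(340,200),(340,225),(360,217),(310,217),(132,221),(240,235),(264,176)]: print(p,hsv[p[1],p[0]])
cv2.imwrite("pics/crop1.png",cv2.resize(im[120:290,210:410],None,fx=4,fy=3.5,interpolation=cv2.INTER_CUBIC)[:600])
E
```

```text
top red [(43, [261.6, 165.0]), (43, [266.4, 186.4]), (638, [144.8, 220.1]), (67, [277.8, 229.5])]
top yellow [(460, [184.2, 224.2]), (31, [235.1, 225.3]), (29, [244.8, 245.7])]
top blue [(22, [233.5, 168.5]), (53, [296.3, 177.7]), (25, [223.2, 188.5]), (525, [164.5, 222.3])]
scene red [(95, [255.9, 161.6]), (66, [235.7, 200.7]), (129, [223.1, 223.5]), (845, [407.7, 246.1])]
scene yellow [(41, [299.8, 169.8]), (53, [296.8, 188.4]), (616, [358.1, 218.7])]
scene blue [(85, [198.3, 187.0]), (671, [382.2, 231.6]), (64, [284.5, 224.0]), (73, [256.7, 235.2]), (13, [259.0, 242.8])]
(340, 200) [ 13 176 151]
(340, 225) [ 13 174 185]
(360, 217) [ 16 150 208]
(310, 217) [ 17 148 210]
(132, 221) [ 13 174  94]
(240, 235) [ 17  50 188]
(264, 176) [ 15  52 186]
```

View pics/crop1.png

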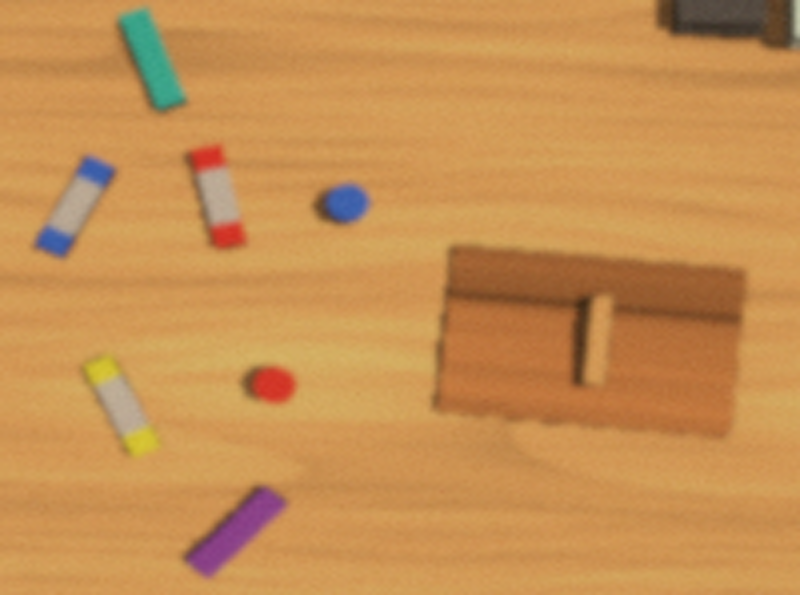

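The crop confirms it: three grey-middled bars, two round slugs, plain turquoise and purple bars, and the lid with its grip at about (359,217) in the full image.

```bash
cat >> h.py <<'E'
def bar(im,n,col,boxuv=None):
    b=blobs(im,col)[0]
    return b
def rect(n,cnt,z):
    P=np.array([ray(n,p,z)[:2] for p in cnt.reshape(-1,2)],np.float32)*1000
    return cv2.minAreaRect(P)
E
python3 - <<'E'
from h import *
T={"red":([261.6,165.0],[266.4,186.4]),"yellow":([235.1,225.3],[244.8,245.7]),"blue":([233.5,168.5],[223.2,188.5])}
S={"red":([235.7,200.7],[223.1,223.5]),"yellow":([299.8,169.8],[296.8,188.4]),"blue":([284.5,224.0],[256.7,235.2])}
for c in T:
  for n,D,z in(("top",T,.022),("scene",S,.017)):
    a,b=[ray(n,p,z)[:2] for p in D[c]]; d=a-b
    print(c,n,((a+b)/2).round(4),"len",np.linalg.norm(d).round(4),"ang",np.degrees(np.arctan2(d[1],d[0])).round(1)%180)
for n,ps in(("top",([277.8,229.5],[296.3,177.7])),("scene",([255.9,161.6],[198.3,187.0]))): print("slug",[ray(n,p,.038).round(4) for p in ps])
for n in("top","scene"):
    im=cv2.imread(f"pics/{n}0.png")
    for c in H:
        bl,m,l=blobs(im,c); big=max(bl)
        x,y,w,h=big[2]; k=l[int(big[1][1]),int(big[1][0])]
        cn=cv2.findContours((l==k).astype(np.uint8),0,cv2.CHAIN_APPROX_NONE)[0][0]
        print(n,"tray",c,ray(n,big[1],.009).round(4),[np.round(v,1) for v in rect(n,cn,.010)])
    hsv=cv2.cvtColor(im,cv2.COLOR_BGR2HSV)
    m=cv2.inRange(hsv,(5,160,40),(14,255,255)); 
    m=cv2.morphologyEx(m,cv2.MORPH_OPEN,np.ones((3,3)))
    cv2.imwrite(f"pics/m_{n}.png",m)
    for cn in cv2.findContours(m,0,cv2.CHAIN_APPROX_NONE)[0]:
        if cv2.contourArea(cn)>800: print(n,"brown",cv2.boundingRect(cn),[np.round(v,1) for v in rect(n,cn,.012)],[np.round(v,1) for v in rect(n,cn,.045)])
im=cv2.imread("pics/top0.png"); hsv=cv2.cvtColor(im,cv2.COLOR_BGR2HSV)
sub=cv2.inRange(hsv[195:240,345:375],(15,0,120),(25,255,255)); n,l,s,c=cv2.connectedComponentsWithStats(sub); print(s,c+[345,195])
m=cv2.imread("pics/m_scene.png",0);t=cv2.imread("pics/m_top.png",0); cv2.imwrite("pics/mm.png",cv2.resize(np.hstack([t,m]),(800,300)))
E
```

```text
red top [ 0.6765 -0.0093] len 0.0688 ang 13.8
red scene [ 0.6742 -0.0095] len 0.0774 ang 17.099999999999994
yellow top [0.4886 0.0614] len 0.07 ang 26.9
yellow scene [0.4814 0.059 ] len 0.0716 ang 26.30000000000001
blue top [0.6654 0.1019] len 0.0704 ang 154.2
blue scene [0.6613 0.1   ] len 0.0712 ang 153.9
slug [array([ 0.5098, -0.0552,  0.038 ]), array([ 0.6707, -0.1091,  0.038 ])]
slug [array([ 0.5105, -0.0545,  0.038 ]), array([ 0.6702, -0.1098,  0.038 ])]
top tray red [0.5299 0.3624 0.009 ] [array([531. , 361.6]), array([ 53.5, 121.1]), np.float64(84.6)]
top tray yellow [0.5197 0.2379 0.009 ] [array([520.4, 238.2]), array([ 44.1, 107.8]), np.float64(85.3)]
top tray blue [0.5243 0.3001 0.009 ] [array([524.7, 299.8]), array([ 46.9, 111.8]), np.float64(85.2)]
top brown (319, 191, 77, 54) [array([ 554. , -302.4]), array([230. , 149.8]), np.float64(85.6)] [array([ 553.2, -296.1]), array([225. , 146.6]), np.float64(85.6)]
scene tray red [0.5169 0.3644 0.009 ] [array([515.4, 364.2]), array([53. , 97.4]), np.float64(84.7)]
scene tray yellow [0.5079 0.2411 0.009 ] [array([505.4, 240.4]), array([52.2, 93.4]), np.float64(84.6)]
scene tray blue [0.5113 0.3025 0.009 ] [array([510.3, 302.3]), array([52.1, 94.7]), np.float64(84.8)]
[[   0    0   30   45 1201]
 [  10    9    9   26  149]] [[359.5653622  217.03330558]
 [358.97315436 216.73154362]]
```

View pics/mm.png

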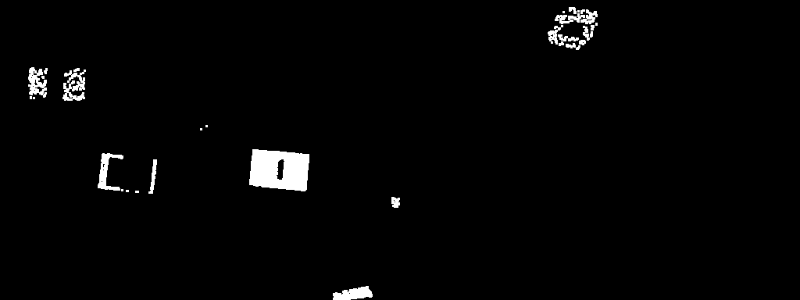

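Numbers agree with the sizes given: bar ends about 70 mm apart, tray spacing 62 mm, lid 230 x 150 mm. Starting with the red bar.

```bash
cat >> h.py <<'E'
BOX=np.array([.525,.3005]); YB=np.radians(-4.8)
ey=np.array([-np.sin(YB),np.cos(YB)])
TRAY={"red":BOX+.062*ey,"blue":BOX,"yellow":BOX-.062*ey}
BAR={"red":(.6763,-.0094,14.5),"yellow":(.488,.0612,26.7),"blue":(.6648,.1015,154.1)}
def R(a): c,s=np.cos(a),np.sin(a); return np.array([[c,s,0],[s,-c,0],[0,0,-1.]])
def best(p,a):
    c=[(abs(q[5]),b) for b in(a,a+np.pi) if (q:=manip.ik(p,R(b))) is not None]
    return R(min(c)[1])
def st(t):
    s=manip.sense(); print(t,"t",round(s["clock"],2),"tcp",s["tcp_pos"].round(4) if hasattr(s["tcp_pos"],"round") else s["tcp_pos"],"gap",round(float(s["finger_gap"]),4),"F",np.round(s["contact_force"],1),"grip",s["grip_force"])
    return s
def pick(xy,a,z,op=.06):
    p=[*xy,.14]; manip.movep(p,best(p,a)); manip.move_gripper(op)
    hit=manip.servo_line([*xy,z],max_speed=.12,f_stop=15); st(f"down hit={hit}")
    manip.move_gripper(0.); manip.servo_line(p,max_speed=.2); return st("lifted")
def place(xy,a,z,op=.045,f=15):
    p=[*xy,.15]; manip.movep(p,best(p,a)); manip.servo_line([*xy,z+.02],max_speed=.2)
    hit=manip.servo_line([*xy,z],max_speed=.06,f_stop=f); st(f"placed hit={hit}")
    manip.move_gripper(op); manip.servo_line(p,max_speed=.2)
E
python3 - <<'E'
from h import *
x,y,a=BAR["red"]
s=pick((x,y),np.radians(a),.012)
if abs(s["finger_gap"]-.024)<.004: place(TRAY["red"],YB,.022); st("done")
cv2.imwrite("pics/top1.png",manip.get_image("top")); cv2.imwrite("pics/sc1.png",manip.get_image("scene")[130:310,180:480])
E
```

```text
down hit=False t 4.81 tcp [ 0.6772 -0.0095  0.0132] gap 0.06 F [ 0.3 -0.  -0.1] grip 0.0
lifted t 6.28 tcp [ 0.675  -0.0093  0.1379] gap 0.0237 F [ 0.8 -0.8 -3.7] grip 29.983385503292084
placed hit=False t 9.35 tcp [0.5299 0.3622 0.0216] gap 0.0235 F [ 0.1  0.1 -2.3] grip 29.996476471424103
done t 10.75 tcp [0.5294 0.3618 0.1485] gap 0.0447 F [ 0.3 -0.4 -1.6] grip 0.0
```

View pics/sc1.png

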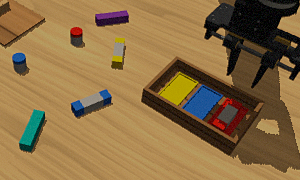

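The red bar is in the red tray (crop (228,113)), and nothing else has moved. Next come yellow and blue.

```bash
python3 - <<'E'
from h import *
for c in("yellow","blue"):
    x,y,a=BAR[c]
    s=pick((x,y),np.radians(a),.012)
    if abs(s["finger_gap"]-.024)>.004: print("bad grasp");break
    place(TRAY[c],YB,.022); st(c)
p=[.50,-.05,.3]; manip.movep(p,best(p,YB)); st("clear")
t=manip.get_image("top"); cv2.imwrite("pics/top2.png",t)
cv2.imwrite("pics/c2.png",cv2.resize(t[185:260,115:215],None,fx=6,fy=6,interpolation=cv2.INTER_CUBIC))
E
```

```text
down hit=False t 14.42 tcp [0.4888 0.0612 0.0129] gap 0.0598 F [ 0.3  0.5 -0.7] grip 0.0
lifted t 15.88 tcp [0.4867 0.0611 0.1381] gap 0.0241 F [-0.2  0.4 -3.7] grip 29.993440210819244
placed hit=False t 19.02 tcp [0.5195 0.2386 0.0217] gap 0.024 F [-0.4 -0.2 -4.2] grip 29.99932050704956
yellow t 20.42 tcp [0.519  0.2384 0.1486] gap 0.045 F [-1.6 -0.4 -0.3] grip 0.0
down hit=False t 22.98 tcp [0.6657 0.1016 0.0132] gap 0.0598 F [-0.2 -0.8  0.5] grip 0.0
lifted t 24.45 tcp [0.6635 0.1013 0.1378] gap 0.0239 F [ 0.2  0.5 -4.6] grip 29.999185502529144
placed hit=False t 26.58 tcp [0.5247 0.3004 0.0217] gap 0.0241 F [-0.1  0.2 -4.1] grip 29.998703598976135
blue t 27.98 tcp [0.5242 0.3001 0.1486] gap 0.0447 F [ 0.6 -0.4  0.1] grip 0.0
clear t 30.12 tcp [ 0.4999 -0.0497  0.2994] gap 0.045 F [-0.1 -0.4  0. ] grip 0.0
```

View pics/c2.png

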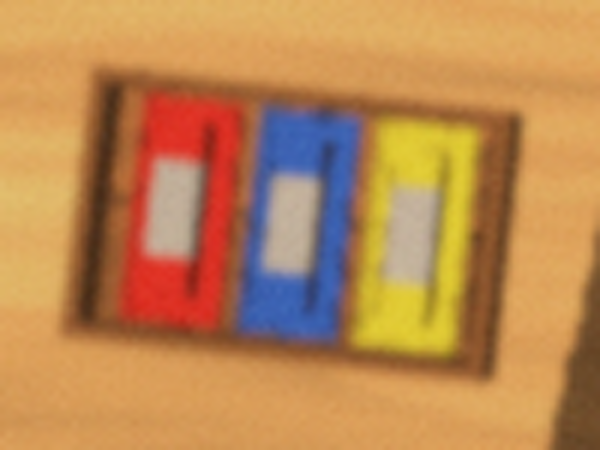

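All three bars lie in their own trays: the grey middles are at crop (173,208), (292,225) and (410,234). I'll check the centring and the box rim numerically.

```bash
python3 - <<'E'
from h import *
im=cv2.imread("pics/top2.png"); hsv=cv2.cvtColor(im,cv2.COLOR_BGR2HSV)
m=cv2.inRange(hsv,(0,0,120),(180,95,255)); sub=m[195:250,125:205]
n,l,s,c=cv2.connectedComponentsWithStats(sub)
Rb=np.array([[np.cos(YB),np.sin(YB)],[-np.sin(YB),np.cos(YB)]])
for i in range(1,n):
    if s[i,4]>25:
        p=ray("top",c[i]+[125,195],.033)[:2]; print(s[i,4],p.round(4),"box frame",(Rb@(p-BOX)).round(4))
cs=[ray("top",np.array(p)/6+[115,185]-[.4,.4],.045)[:2] for p in((97,68),(522,112),(490,378),(65,335))]
ctr=np.mean(cs,0); print("rim ctr",ctr.round(4),[np.linalg.norm(cs[i]-cs[i-1]).round(4) for i in range(4)])
for c in H:
    b=[x for x in blobs(im,c)[0] if x[0]>200]; print(c,[ray("top",x[1],.010).round(4) for x in b])
m=cv2.morphologyEx(cv2.inRange(hsv,(5,160,40),(14,255,255)),cv2.MORPH_OPEN,np.ones((3,3)))
for cn in cv2.findContours(m,0,cv2.CHAIN_APPROX_NONE)[0]:
    if cv2.contourArea(cn)>1500: print("lid",[np.round(v,1) for v in rect("top",cn,.012)])
g=cv2.inRange(hsv[195:240,345:375],(15,0,120),(25,255,255)); n,l,s,c=cv2.connectedComponentsWithStats(g); print("grip",[(s[i,4],ray("top",c[i]+[345,195],.04).round(4)) for i in range(1,n) if s[i,4]>50])
E
```

```text
115 [0.5325 0.3598] box frame [0.0025 0.0597]
155 [0.5251 0.3002] box frame [ 0.0002 -0.0002]
113 [0.5205 0.237 ] box frame [ 0.0008 -0.0637]
rim ctr [0.5258 0.2961] [np.float64(0.1375), np.float64(0.2199), np.float64(0.1366), np.float64(0.2188)]
red [array([0.5296, 0.3612, 0.01  ])]
yellow [array([0.5189, 0.2339, 0.01  ])]
blue [array([0.5238, 0.297 , 0.01  ])]
lid [array([ 554.3, -302.2]), array([229. , 149.6]), np.float64(85.7)]
grip [(np.int32(157), array([ 0.5529, -0.303 ,  0.04  ]))]
```

Bars are within 3 mm of their tray centres, the slugs are untouched, and the lid is at (0.5535, -0.3026). Setting the lid.

```bash
python3 - <<'E'
from h import *
s=pick((.5535,-.3026),np.radians(-4.4),.024)
if abs(s["finger_gap"]-.018)<.004:
    a=np.array([.525,.3]); p=[*a,.18]; manip.movep(p,best(p,YB)); manip.servo_line([*a,.085],max_speed=.15)
    hit=manip.servo_line([*a,.0635],max_speed=.04,f_stop=10); st(f"lid hit={hit}")
    manip.move_gripper(.05); manip.servo_line(p,max_speed=.15)
    p=[.50,-.05,.3]; manip.movep(p,best(p,YB)); st("clear")
manip.wait(.3)
t=manip.get_image("top"); cv2.imwrite("pics/top3.png",t); s=manip.get_image("scene"); cv2.imwrite("pics/sc3.png",s)
c=cv2.resize(s[150:330,280:480],None,fx=2.5,fy=2.5); d=cv2.resize(t[180:260,115:215],None,fx=3,fy=3); k=np.zeros((450,800,3),np.uint8); k[:,:500]=c; k[:240,500:]=d; cv2.imwrite("pics/c3.png",k)
hsv=cv2.cvtColor(t,cv2.COLOR_BGR2HSV)
m=cv2.morphologyEx(cv2.inRange(hsv,(5,160,40),(14,255,255)),cv2.MORPH_OPEN,np.ones((3,3)))
for cn in cv2.findContours(m,0,cv2.CHAIN_APPROX_NONE)[0]:
    if cv2.contourArea(cn)>1500: print("lid",[np.round(v,1) for v in rect("top",cn,.051)])
for c in("red","blue"): print([ray("top",b[1],.038).round(4) for b in blobs(t,c)[0]])
E
```

```text
down hit=False t 32.99 tcp [ 0.5543 -0.3031  0.0251] gap 0.0598 F [-0.9 -0.1 -1. ] grip 0.0
lifted t 34.48 tcp [ 0.5526 -0.302   0.1383] gap 0.0179 F [ 0.2  0.5 -3. ] grip 29.99955028295517
lid hit=False t 38.11 tcp [0.5249 0.3    0.0632] gap 0.0176 F [ 0.4  0.4 -2.8] grip 29.998780488967896
clear t 41.92 tcp [ 0.5    -0.0497  0.2996] gap 0.05 F [ 0.1 -0.4  0.1] grip 0.0
lid [array([526.2, 298.1]), array([229.3, 151.2]), np.float64(85.3)]
[]
[array([ 0.6707, -0.1088,  0.038 ])]
```

View pics/c3.png

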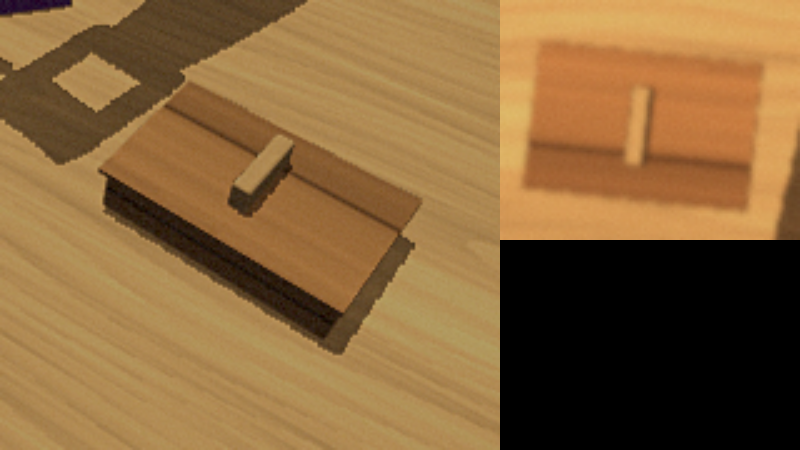

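The lid lies level on the box with an even overhang: grip at crop (262,172), plate corners (102,172), (343,313), (421,200), (187,83). I'll check its height by comparing the two views, and the red slug in the scene view.

```bash
python3 - <<'E'
from h import *
cs=[np.array(p)/2.5+[280,150]-.3 for p in((102,172),(343,313),(421,200),(187,83))]
for z in(.045,.051,.057):
    P=[ray("scene",c,z)[:2] for c in cs]; print(z,np.mean(P,0).round(4),[np.linalg.norm(P[i]-P[i-1]).round(4) for i in range(4)])
s=cv2.imread("pics/sc3.png")
for c in("red","blue"): print(c,[(b[0],b[1],ray("scene",b[1],.038).round(4)) for b in blobs(s,c)[0]])
E
```

```text
0.045 [0.523  0.3011] [np.float64(0.1496), np.float64(0.2257), np.float64(0.1518), np.float64(0.2297)]
0.051 [0.5287 0.3022] [np.float64(0.1482), np.float64(0.2236), np.float64(0.1504), np.float64(0.2276)]
0.057 [0.5344 0.3033] [np.float64(0.1468), np.float64(0.2216), np.float64(0.149), np.float64(0.2255)]
red [(96, [256.1, 161.6], array([ 0.5102, -0.0541,  0.038 ]))]
blue [(87, [198.2, 187.1], array([ 0.6706, -0.1097,  0.038 ]))]
```

The views agree on a plate top at about 0.049 m, against 0.051 m when seated, and both slugs are where they started. Handing in.

```bash
python3 -c "
from rig import manip
print(manip.hand_in())"
```

```text
the job is handed in; nothing more can be done
None
```

I packed the three bars in the trays of their own colours, seated the lid on the box and left both slugs standing where they were, then handed the job in at about 42 s on the robot's clock; the hand-in call did not return a verdict.

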